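# Clamp the book rack to the fence and square up its end panel

## Task

We are gluing up this small desk book rack. Clip the orange spring clamp over the rack's back board and the white bench fence behind it, together, and let go of it so that it holds the rack. Then stand the try square on the rack's base board and press it into the corner with the leaning end panel, blade against the panel, until the panel is pushed square and both faces of the square touch; finish still gripping the square and pressing it there, without shifting the rack or disturbing the other things on the desk.

Things in the scene. Friction and masses are not known exactly. Their poses are not given: they have to be found in the camera images.
- fence: bench fence, fixed: upright white-faced board 18 mm thick, 420 mm long, 80 mm high. Origin on the desk, below the middle of the face that looks to the robot; x points away from the robot (board from x = 0 to 18 mm), y along the board, z up. Behind it a 12 mm high foot reaches to x = 78 mm; gussets 57 mm high only at its two ends (y = -195 and 195 mm).
- rack: unfinished desk book rack, loose, pale wood, its back against the fence. Origin: centre of the base board's underside; x towards the fence, y towards the end panel, z up. Base board 140 mm (x) by 300 mm (y) by 20 mm. Back board 12 mm thick (x = 58 to 70 mm), 300 mm long, top at z = 80 mm, level with the fence's top. Back board and fence together are 30 to 31 mm thick.
- base_board: the rack's base board, part of the rack (same origin and axes as the rack).
- end_panel: the rack's end panel, pale wood, 16 mm thick, 126 mm wide, 181 mm high. Origin on its hinge line, at (0, 134, 20) mm in the rack frame; z runs up its inner face, y out of the rack. Leans in over the base by 0.09 to 0.14 rad; square = z parallel to the rack's z. Its springy dowels need about 3.5 N at 170 mm height to push it upright; let go, it springs back in. It can be pushed too far out.
- rack_corner (a point): the corner to be squared: on the line where the base board's top meets the end panel's inner face, midway between the base board's long edges; moves with the rack, axes as the rack's.
- rail_top (a point): middle of the top edge of the joint between back board and fence, at z = 80 mm; the back board lies on its -x side (12 mm), the fence on its +x side (18 mm). The clamp goes over this edge, anywhere along the back board.
- square: try square, loose, about 0.28 kg, standing on its stock: dark wood stock 150 mm long (x), 24 mm thick (y), 35 mm high (z), and a steel blade 40 mm wide, 3 mm thick, that rises at its +x end to 190 mm height. Origin: centre of the underside. The blade's outer edge is flush with the heel face (x = 75 mm); underside and heel face/blade edge are the two outer faces, at 90 degrees.
- square_heel (a point): outer corner of the square, at x = 75 mm on its underside.
- square_grip (a point): good place to grip the stock across its 24 mm thickness: 35 mm from its centre away from the blade, 28 mm above its underside.
- clamp: orange spring clamp with black tips, jaws down, handles up, parked over the near wall (18 mm thick) of the tote. Origin on its pivot pin, 8 mm above the wall's top; x: the direction in which jaws and handles open, y along the pin, z up (x and z tilt with the -x arm, by up to 0.3 rad, as it is squeezed). Over the back board and fence the pin should also sit about 8 mm above their top.
- clamp_handles (a point): midpoint between the parked clamp's handle tips, 45 mm above the pin. The tips are 26 mm long (y) and 62 mm over their outsides when parked, about 47 mm once fitted over the rack. Squeezing them takes up to 15 N and ends at a stop at about 33 mm, jaws then 40 mm apart; carry it with 30 to 50 N, squeezed to the stop.
- clamp_jaws (a point): midpoint between the parked clamp's two jaw pads, 40 mm below the pin; the arms reach 46 mm below it. The pads press with about 10 N parked, 13 N fitted. Squeezed to the stop, the handle tips rise to about 50 mm above the pin and the arms reach 40 mm below it, about 72 mm over their outsides.
- tote: open plank tote, fixed, 170 mm (x) by 200 mm (y) by 85 mm high, walls 18 mm; origin underneath its centre. The clamp is parked on its -x wall.
- glue: white glue bottle with an orange cap, 56 mm wide, 165 mm high, standing; bystander.
- mallet: rubber-headed mallet lying on the desk; bystander.
- driver: screwdriver with a red handle lying on the desk; bystander.
- spare_panel: the other end panel, 126 by 181 by 16 mm, lying flat on the desk; bystander.
- dowel_pot: blue ceramic pot, 70 mm wide, 85 mm high; bystander.
Not all that is in view belongs to the job. Several things look just like the square: the one meant starts farthest to the robot's left. Several things have the shape of the clamp; the one meant has the colours described above.

How it is judged:
By the outcome, as a careful person would: the job done as asked, in the order asked, and still so for the second after the job is handed in, while the arm keeps its last pose, push and grip.
It also fails if it takes over 61 s, if anything falls off the work surface, if the arm or the gripper's body presses on something with over 40 N, if the wrist force passes 120 N, or if a joint passes its speed limit or range.

## Robot

A 7-joint arm with a two-finger parallel gripper is mounted at the origin on the work surface. World frame = base frame: x ahead of the robot, y to its left, z up, the work surface at z = 0. Lengths are in m, angles in degrees, forces in N, time in s.
With the tool pointing down it reaches from about 0.35 to 0.9 m from the base axis. Payload 7.2 kg.
Tool frame: the origin (TCP) lies midway between the tips of the shut fingers; the grasp point (between the pads) lies 19 mm behind it; z points along the fingers, y is the line along which they close (so a half turn about z gives the same grasp; the last joint's range is limited). The gripper opens to 85 mm and grips with 20 to 120 N. Pads are 22 mm wide; open, the fingers measure 114 mm over their backs; the gripper's body (76 mm by 85 mm) begins 54 mm behind the grasp point. The pads swing forward as they close: fully open they stand 13 mm farther back than shut.
Start: joints at [71.264, 23.554, -0.728, 91.456, 0.321, 64.991, -4.71], TCP at [0.16, -0.604, 0.231] pointing down, gripper open.
Joint ranges: [-169.25, 169.25], [-16.82, 113.86], [-84.01, 82.57], [7.8, 145.47], [-59.2, 239.2], [7.22, 106.19], [-163.78, 163.78]. Speed limits (degrees/s): [136.94, 136.94, 172.46, 172.46, 180, 180, 180].

## Interface

Orientations are given as a 3x3 rotation matrix whose columns are the frame's x, y, z axes.
In Python, from bench import r gives the robot as it stands.
- The arm moves only by the tool jog_arm, never from a script. Its argument "plan" is a list of rows, each an object of numbers: "dx", "dy", "dz": the shift along the tool's x, y, z in mm; "yaw": the turn about the tool's z in degrees. A call has 1 to 5 rows; each row is the pose to reach, as a shift and turn from the pose commanded when the call began, along the tool's axes at that moment; what a row does not reach only later rows make up. A row lasts 1/10 s, in which the tool goes at most 50 mm and 8.59 degrees, less where a joint would pass 70% of its speed; a pose out of reach is approached as far as the arm can. A call with a gripper value outside its range is refused whole. "gripper" is the closure, from -1 (fully open) to 1 (shut), set as the call begins (left out, the last holds). The fingers move at their own pace and stop on an object; the grip force is fixed at half the most. Time passes only in rows, so rows that repeat a pose let the fingers close. It gives the time, the measured TCP pose, the force, the opening and the grip force at its end, in the units of the state.
- r.get_state(): the state, without advancing time (a new reading comes with each control period).
- r.read_camera(name): name is "side" or "top" or "wrist"; returns a dict with "pixels" (480x640x3 uint8, blue, green, red), "intrinsics" (3x3 intrinsics, pixels), "k1" (the pictures are not rectified: a ray, as slopes to the right and down, at radius r is drawn at 1 + k1 r^2 times it, then the intrinsics apply), "position" and "rotation" of the camera in the world. Camera axes: x right, y down, z forward; pixel columns grow to the right and rows downward; lengths in m; the calibration is good to about 2 mm. A picture is of the moment at which its call begins. There is no depth.
- r.hand_in(): hands the job in; it is judged then, once.
The state is a dict: "time": time; "joint_pos": joint angles; "joint_vel": joint speeds; "tau": joint torques, N m; "tool_pos": TCP position; "tool_rot": TCP orientation; "wrist_force": force on the tool from outside, world axes, zero at the start; "moment": the same for the moment, N m; "opening": finger opening in m; "grasp_force": force on a finger pad.
Only numpy, scipy, OpenCV 4.12 (cv2) and the standard library are available. Lean on these libraries where they do the work, as an engineer would, in place of code of your own. Each camera call takes 0.05 s, during which the arm holds its last target. There are 200 camera calls.

## Working session

There is one attempt and no reset: what is moved stays moved. The work goes in short steps, Python scripts to look and compute and a tool call to move; the robot and the scene stay as the last step left them, time stands still between calls to the robot, and variables do not carry over. Pictures are saved under pics/ and viewed, at most 10 in all, crops included, and the job is handed in when it is done.

Besides the shell and the picture viewer there is one more tool, called after "Request:" as name(argument=value, ...), one argument or row to a line, values as JSON. jog_arm: Moves the arm, as the interface text tells. Its arguments: {"type":"object","properties":{"plan":{"type":"array","items":{"type":"object","properties":{"dx":{"type":"number"},"dy":{"type":"number"},"dz":{"type":"number"},"yaw":{"type":"number"}}}},"gripper":{"type":"number"}},"required":["plan"]}

```bash
ls; mkdir -p pics
cat > h.py <<'E'
import numpy as np, cv2
from bench import r
def cam(n):
    c=r.read_camera(n); return c
def ray(c,u,v):
    K=np.array(c["intrinsics"]);d=np.array([c["k1"],0,0,0,0],float)
    # forward model xd = x(1+k1 r^2): OpenCV radial
    p=cv2.undistortPoints(np.array([[[u,v]]],float),K,d)[0,0]
    w=np.array(c["rotation"])@np.array([p[0],p[1],1.]); return np.array(c["position"]),w/np.linalg.norm(w)
def onz(c,u,v,z):
    o,w=ray(c,u,v); return o+w*(z-o[2])/w[2]
def onplane(c,u,v,p,n):
    o,w=ray(c,u,v); return o+w*(np.dot(np.array(p)-o,n))/np.dot(w,n)
def tri(c1,a,c2,b):
    o1,w1=ray(c1,*a);o2,w2=ray(c2,*b)
    s=np.linalg.lstsq(np.stack([w1,-w2],1),o2-o1,rcond=None)[0]
    p,q=o1+s[0]*w1,o2+s[1]*w2; return (p+q)/2,np.linalg.norm(p-q)
def proj(c,P):
    R=np.array(c["rotation"]);rv=cv2.Rodrigues(R.T)[0];t=-R.T@np.array(c["position"])
    return cv2.projectPoints(np.array(P,float).reshape(-1,1,3),rv,t,np.array(c["intrinsics"]),np.array([c["k1"],0,0,0.]))[0][:,0]
E
python3 - <<'E'
from h import *
import pickle
cs={n:cam(n) for n in("side","top","wrist")}
pickle.dump(cs,open("c0.pkl","wb"))
for n in cs: cv2.imwrite(f"pics/{n}0.png",cs[n]["pixels"]); print(n,np.round(cs[n]["position"],3),np.round(cs[n]["rotation"],2).tolist(),cs[n]["k1"],cs[n]["intrinsics"][0][0])
s=r.get_state();print(s)
E
```

```text
pics
side [ 0.046 -0.995  1.245] [[0.93, -0.26, 0.26], [-0.36, -0.68, 0.63], [0.01, -0.68, -0.73]] -0.15850228838922029 533.9574255328465
top [ 0.278 -0.036  1.219] [[0.0, -0.99, 0.14], [-1.0, -0.01, -0.03], [0.03, -0.14, -0.99]] 0.025559309157857257 458.6336358528051
wrist [ 0.224 -0.588  0.372] [[0.26, -0.93, -0.25], [-0.97, -0.25, -0.07], [0.0, 0.26, -0.97]] -0.09640040034068216 428.34068888451793
{'time': 0.15, 'joint_pos': array([71.26570345, 23.58925171, -0.72840805, 91.49112394,  0.32031083,
       64.9898493 , -4.7102431 ]), 'joint_vel': array([-0.02552204, -0.11431376,  0.03677838, -0.03440939, -0.05474996,
       -0.06505827,  0.02876024]), 'tau': array([ 2.21217546e-03, -6.01033545e+01,  6.82935901e-01, -2.99649578e+01,
        1.38101817e-02,  7.85914308e-03, -3.78731704e-05]), 'tool_pos': array([ 0.15981612, -0.60384807,  0.23066247]), 'tool_rot': array([[ 9.66701248e-01,  2.55907318e-01, -3.75402663e-04],
       [ 2.55907582e-01, -9.66700592e-01,  1.12945081e-03],
       [-7.38672484e-05, -1.18790990e-03, -9.99999292e-01]]), 'wrist_force': array([ 0.27459933, -0.00312994, -1.46067775]), 'moment': array([0.03443173, 0.01145307, 0.06490318]), 'grasp_force': 0.0, 'opening': 0.0852243723349143}
```

View pics/top0.png

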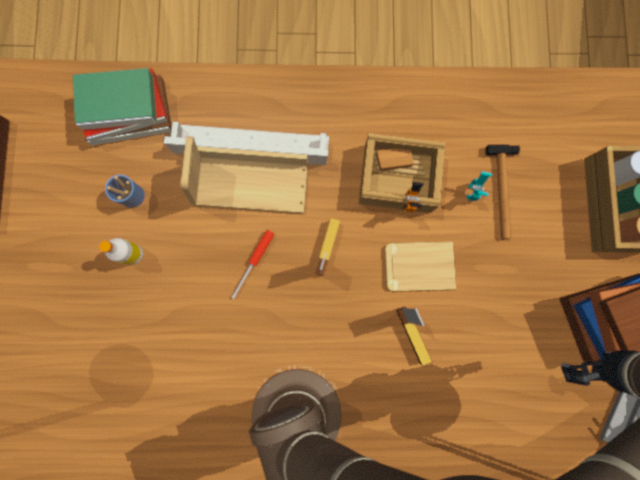

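View pics/side0.png

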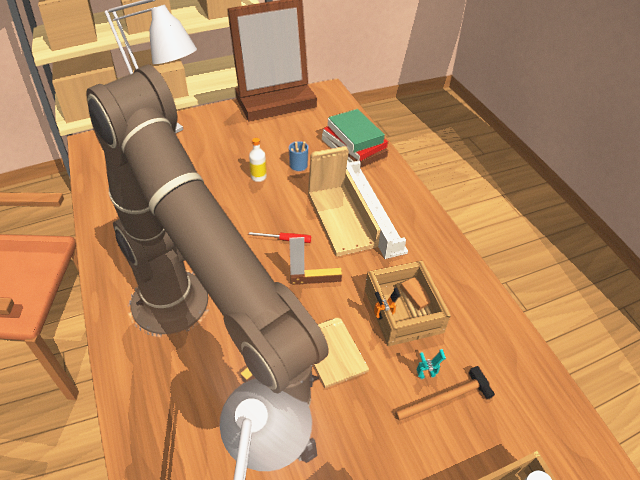

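The top view shows the rack at about (245,180) with its fence behind at (250,142). The leaning end panel is at (190,165) and the tote at (404,172). The glue is at (120,250), the pot at (125,190), the driver at (255,260) and the spare panel at (422,267).

- **Squares:** candidates are at top (328,247) and (413,335). The one at (328,247) is farther to the robot's left, so it fits.
- **Clamps:** candidates are orange at (413,197) on the tote and teal at (478,186). The orange one fits by colour and by where it is parked.

I'll confirm both in one enlarged crop.

Run:
```python
from h import *
import pickle
cs=pickle.load(open("c0.pkl","rb"))
t=cs["top"]["pixels"];s=cs["side"]["pixels"]
f=lambda im,x,y,w,h:cv2.resize(im[y:y+h,x:x+w],(400,300),interpolation=cv2.INTER_CUBIC)
a=np.hstack([f(t,280,205,100,75),f(t,370,165,80,60)]);b=np.hstack([f(s,270,225,100,75),f(s,360,260,80,60)])
cv2.imwrite("pics/crop0.png",np.vstack([a,b]))
```

```text
(no output)
```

View pics/crop0.png

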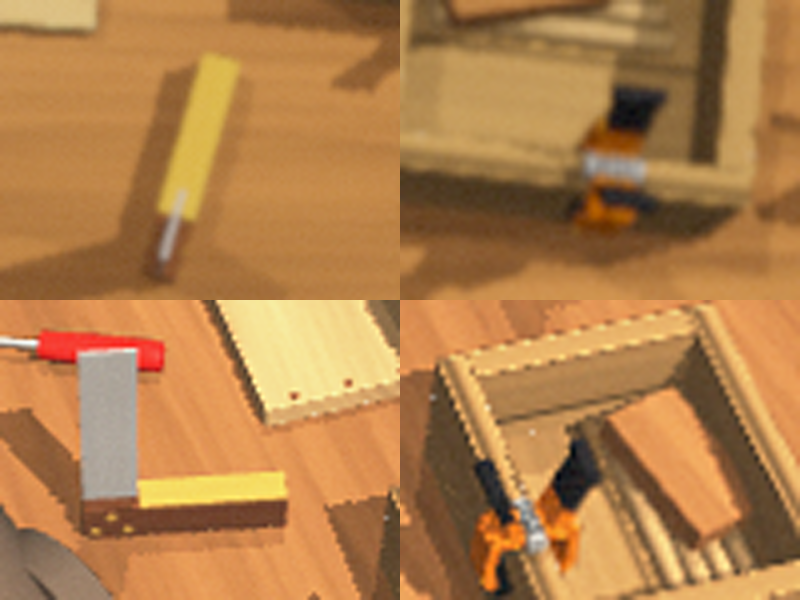

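The crop confirms both. The square standing at top (328,247) has a brass-topped stock, with the blade at its robot-side end. The orange clamp with black tips is at top (412,195), over the tote's near wall. Next is a coarse measurement, then the wrist camera.

```bash
cat >> h.py <<'E'
def rng(im,lo,hi,box):
    m=cv2.inRange(cv2.cvtColor(im,cv2.COLOR_BGR2HSV),lo,hi);z=np.zeros_like(m);x,y,x2,y2=box;z[y:y2,x:x2]=m[y:y2,x:x2]
    n,l,st,ce=cv2.connectedComponentsWithStats(z); 
    if n<2: return z,None
    k=1+st[1:,4].argmax(); return z,(l==k).astype(np.uint8)
def rect(mask):
    c=max(cv2.findContours(mask,cv2.RETR_EXTERNAL,cv2.CHAIN_APPROX_NONE)[0],key=cv2.contourArea)
    return cv2.boxPoints(cv2.minAreaRect(c))
E
python3 - <<'E'
from h import *
import pickle
cs=pickle.load(open("c0.pkl","rb"));t,s=cs["top"],cs["side"]
_,m=rng(t["pixels"],(20,120,120),(32,255,255),(300,205,360,285));b=rect(m);print("stock px",b.round(1).tolist())
print(np.array([onz(t,*p,.035) for p in b]).round(4).tolist())
_,m=rng(t["pixels"],(0,0,150),(180,50,255),(160,115,335,170));b=rect(m);print("fence px",b.round(1).tolist())
print(np.array([onz(t,*p,.08) for p in b]).round(4).tolist())
# orange clamp centroids in both
C=[]
for c,box in((t,(395,170,430,220)),(s,(365,270,410,325))):
    z,_=rng(c["pixels"],(5,190,130),(16,255,255),box); yx=np.argwhere(z);print(len(yx),yx.mean(0)[::-1].round(1));C.append(yx.mean(0)[::-1])
p,e=tri(t,C[0],s,C[1]);print("clamp",p,e)
# pin (grey) rough pixel from crop: top (370+215/5, 165+165/5); side (360+125/5,260+225/5)
p,e=tri(t,(413,198),s,(466-80,305));print("pin",p,e)
# rack base corners near side in top: 
for q in((308,160),(304,213),(195,204)): print(q,onz(t,*q,.02).round(4))
E
```

```text
stock px [[318.70001220703125, 256.8999938964844], [330.20001220703125, 217.3000030517578], [339.8999938964844, 220.10000610351562], [328.29998779296875, 259.70001220703125]]
[[0.3975, -0.057, 0.035], [0.502, -0.0869, 0.035], [0.4947, -0.1123, 0.035], [0.3903, -0.0821, 0.035]]
fence px [[163.60000610351562, 143.39999389648438], [165.3000030517578, 121.0999984741211], [328.6000061035156, 133.39999389648438], [326.8999938964844, 155.6999969482422]]
[[0.682, 0.3407, 0.08], [0.7414, 0.3393, 0.08], [0.7145, -0.0808, 0.08], [0.6548, -0.0765, 0.08]]
59 [411.8 200.4]
145 [384.9 306.7]
clamp [ 0.53918935 -0.29249896  0.08508819] 0.0028602696604777753
pin [ 0.54232406 -0.29343949  0.0930037 ] 0.0004712614908302194
(308, 160) [ 0.6619 -0.0274  0.02  ]
(304, 213) [ 0.516  -0.0178  0.02  ]
(195, 204) [0.5379 0.2704 0.02  ]
```

Request:
jog_arm(
  plan=[
    {"dx":45,"dy":-20,"dz":-20,"yaw":-8},
    {"dx":90,"dy":-40,"dz":-40,"yaw":-16},
    {"dx":135,"dy":-60,"dz":-60,"yaw":-24},
    {"dx":180,"dy":-80,"dz":-60,"yaw":-32},
    {"dx":225,"dy":-100,"dz":-60,"yaw":-40},
  ],
  gripper=-1,
)

```text
time: 0.65
tool_pos: [0.3475, -0.4535, 0.2923]
tool_rot: [[0.572, 0.82, 0.001], [0.82, -0.572, -0.002], [-0.001, 0.002, -1.0]]
wrist_force: [0.2, -1.2, -0.3]
opening: 0.0853
grasp_force: 0.0
```

Request:
jog_arm(
  plan=[
    {"dx":48,"dy":13,"dz":4,"yaw":-7},
    {"dx":96,"dy":26,"dz":8,"yaw":-14},
    {"dx":144,"dy":39,"dz":12,"yaw":-21},
    {"dx":192,"dy":52,"dz":16,"yaw":-29},
    {"dx":236,"dy":63,"dz":20,"yaw":-29},
  ],
)

```text
time: 1.15
tool_pos: [0.535, -0.2961, 0.2709]
tool_rot: [[0.102, 0.995, 0.0], [0.995, -0.102, 0.0], [0.0, 0.0, -1.0]]
wrist_force: [0.4, -1.3, 1.0]
opening: 0.0852
grasp_force: 0.0
```

Request:
jog_arm(
  plan=[
    {"dz":0},
    {"dz":0},
  ],
)

```text
validation failed for argument at $.pl...
```

Run:
```python
from h import *
import pickle
w=cam("wrist");pickle.dump(w,open("w1.pkl","wb"));cv2.imwrite("pics/w1.png",w["pixels"])
s=r.get_state();print(s["tool_pos"],s["joint_pos"].round(1),np.degrees(np.arctan2(s["tool_rot"][1,0],s["tool_rot"][0,0])))
print(proj(w,[[.54,-.2934,.093],[.54,-.2934,.138]]), w["position"])
```

```text
[ 0.54057552 -0.28808981  0.27011671] [ 41.4  22.7 -24.2  89.1   9.3  70.2  10.1] 84.43177270293847
[[323.91184833 205.84120603]
 [324.71366951 218.98000858]] [ 0.54246957 -0.23109273  0.41236499]
```

View pics/w1.png

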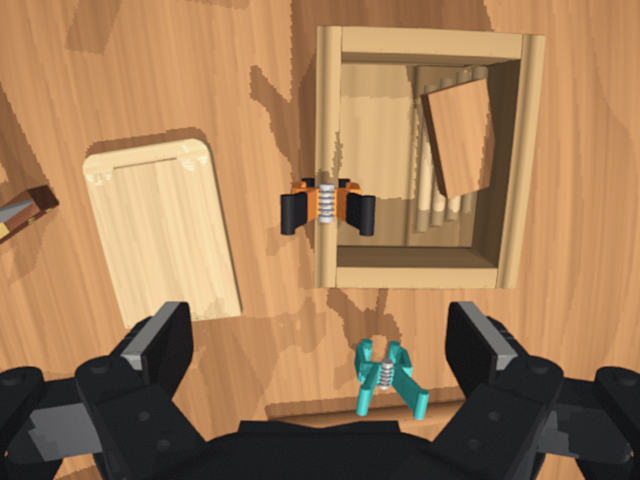

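The wrist view shows the clamp's black handle tips at about (294,214) and (362,214), with its spring at (327,203) over the tote's near wall (columns 317–340). The teal decoy is at (388,378). I'll take a second wrist view closer in, to triangulate the tips.

Request:
jog_arm(
  plan=[
    {"dx":0,"dy":0,"dz":20,"yaw":0},
    {"dx":-30,"dy":0,"dz":40,"yaw":0},
    {"dx":-30,"dy":0,"dz":40,"yaw":0},
    {"dx":-30,"dy":0,"dz":40,"yaw":0},
  ],
)

```text
time: 1.6
tool_pos: [0.5294, -0.3284, 0.2302]
tool_rot: [[0.109, 0.994, -0.002], [0.994, -0.109, 0.001], [0.001, -0.002, -1.0]]
wrist_force: [0.5, 0.3, 0.5]
opening: 0.0853
grasp_force: 0.0
```

Run:
```python
from h import *
import pickle
w=pickle.load(open("w1.pkl","rb"));v=cam("wrist");pickle.dump(v,open("w2.pkl","wb"))
s=r.get_state();print(s["tool_pos"],s["tool_rot"].round(3).tolist())
T=[]
for c in(w,v):
    pin=proj(c,[[.541,-.2934,.138]])[0];x,y=pin.astype(int)
    hsv=cv2.cvtColor(c["pixels"],cv2.COLOR_BGR2HSV);m=(hsv[...,2]<60).astype(np.uint8);
    n,l,st,ce=cv2.connectedComponentsWithStats(m)
    L=[(st[k],ce[k]) for k in range(1,n) if 120<st[k,4]<6000 and abs(ce[k][0]-x)<120 and abs(ce[k][1]-y)<80]
    print(pin,[(a.tolist(),b.round(1).tolist()) for a,b in L])
    # wall edge direction
for P in ((318,40),(316.5,280),(340.5,70),(337,240)): print(onz(w,*P,.085).round(4))
cv2.imwrite("pics/w2.png",v["pixels"])
```

```text
[ 0.53019285 -0.32766063  0.23106425] [[0.108, 0.994, -0.0], [0.994, -0.108, 0.001], [0.001, -0.0, -1.0]]
[326.22992079 218.82792663] [([281, 192, 26, 42, 789], [294.0, 210.9]), ([346, 193, 29, 42, 883], [359.8, 211.9])]
[331.71654836 176.62813952] [([277, 148, 31, 47, 1235], [292.0, 169.4]), ([355, 149, 35, 47, 1399], [372.2, 169.9])]
[ 0.5478 -0.1738  0.085 ]
[ 0.5278 -0.3554  0.085 ]
[ 0.562  -0.1961  0.085 ]
[ 0.5475 -0.3234  0.085 ]
```

View pics/w2.png

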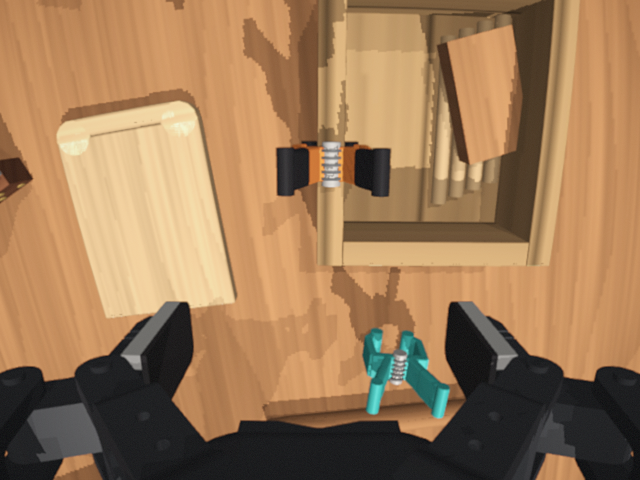

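The second view shows the tips at (292,170) and (372,170), sized as expected, and the tool axes are aligned with the wall. I'll triangulate the outer corners of the tips.

Run:
```python
from h import *
import pickle
w=pickle.load(open("w1.pkl","rb"));v=pickle.load(open("w2.pkl","rb"))
def corners(c,box):
    x,y,a,h=box;m=(cv2.cvtColor(c["pixels"],cv2.COLOR_BGR2HSV)[...,2]<60)
    pts=np.argwhere(m[y:y+h,x:x+a])[:,::-1]+[x,y]
    s,d=pts.sum(1),pts[:,0]-pts[:,1]
    return [pts[s.argmin()],pts[d.argmax()],pts[s.argmax()],pts[d.argmin()]] # TL TR BR BL
A=[corners(w,(281,192,26,42)),corners(w,(346,193,29,42))];B=[corners(v,(277,148,31,47)),corners(v,(355,149,35,47))]
P={}
for i in(0,1):
  for j,n in enumerate("TL TR BR BL".split()):
    p,e=tri(w,A[i][j],v,B[i][j]);P[i,n]=p;print(i,n,A[i][j],B[i][j],p.round(4),round(e,4), [onz(c,*q[i][j],.138).round(4)[:2].tolist() for c,q in((w,A),(v,B))])
s=r.get_state();print(s["tool_pos"])
```

```text
0 TL [282 195] [277 149] [ 0.5131 -0.2756  0.1325] 0.0008 [[0.5141, -0.2747], [0.5133, -0.2753]]
0 TR [304 192] [306 149] [ 0.5274 -0.2786  0.1105] 0.0007 [[0.5285, -0.2742], [0.5288, -0.2771]]
0 BR [305 222] [307 184] [ 0.526  -0.2986  0.1184] 0.0005 [[0.5269, -0.2941], [0.5271, -0.2959]]
0 BL [282 233] [278 194] [ 0.5111 -0.2992  0.1411] 0.0003 [[0.5109, -0.3], [0.5106, -0.2997]]
1 TL [349 193] [356 150] [ 0.5584 -0.2828  0.1081] 0.0012 [[0.5573, -0.2779], [0.5555, -0.2805]]
1 TR [373 196] [388 149] [ 0.5731 -0.282   0.1348] 0.0002 [[0.5727, -0.2814], [0.5727, -0.2818]]
1 BR [372 234] [387 195] [ 0.5702 -0.3066  0.1385] 0.0001 [[0.5702, -0.3068], [0.5703, -0.3068]]
1 BL [347 222] [355 183] [ 0.5548 -0.3008  0.1215] 0.0007 [[0.5544, -0.2969], [0.5533, -0.2983]]
[ 0.53019285 -0.32766063  0.23106425]
```

Request:
jog_arm(
  plan=[
    {"dx":20,"dy":4,"dz":20,"yaw":0},
    {"dx":38,"dy":7.5,"dz":45,"yaw":0},
    {"dx":38,"dy":7.5,"dz":75,"yaw":0},
    {"dx":38,"dy":7.5,"dz":100,"yaw":0},
    {"dx":38,"dy":7.5,"dz":115,"yaw":0},
  ],
)

```text
time: 2.15
tool_pos: [0.5416, -0.2897, 0.1151]
tool_rot: [[0.106, 0.994, -0.001], [0.994, -0.106, 0.001], [0.001, -0.001, -1.0]]
wrist_force: [-0.7, 0.3, -0.0]
opening: 0.0854
grasp_force: 0.0
```

Request:
jog_arm(
  plan=[
    {"dx":0,"dy":0,"dz":0,"yaw":0},
    {"dx":0,"dy":0,"dz":0,"yaw":0},
    {"dx":0,"dy":0,"dz":0,"yaw":0},
    {"dx":0,"dy":0,"dz":0,"yaw":0},
    {"dx":0,"dy":0,"dz":0,"yaw":0},
  ],
  gripper=0.2,
)

```text
time: 2.65
tool_pos: [0.549, -0.2921, 0.1238]
tool_rot: [[0.107, 0.994, 0.016], [0.994, -0.107, -0.006], [-0.004, 0.016, -1.0]]
wrist_force: [4.2, 0.1, 23.2]
opening: 0.0347
grasp_force: 16.7
```

Request:
jog_arm(
  plan=[
    {"dx":0,"dy":3,"dz":-8,"yaw":0},
    {"dx":0,"dy":3,"dz":-10,"yaw":0},
    {"dx":0,"dy":3,"dz":-10,"yaw":0},
  ],
  gripper=0.3,
)

```text
time: 2.95
tool_pos: [0.5448, -0.2913, 0.127]
tool_rot: [[0.108, 0.994, 0.0], [0.994, -0.108, -0.001], [-0.001, 0.001, -1.0]]
wrist_force: [0.0, -0.5, -1.8]
opening: 0.031
grasp_force: 44.3
```

Run:
```python
from h import *
import pickle
w=cam("wrist");s=cam("side");pickle.dump((w,s),open("w3.pkl","wb"))
x,y=[int(a) for a in proj(s,[[.54,-.29,.1]])[0]]
a=cv2.resize(s["pixels"][y-60:y+60,x-60:x+60],(400,400),interpolation=cv2.INTER_CUBIC);b=w["pixels"][150:450,170:470]
cv2.imwrite("pics/w3.png",np.hstack([a,cv2.resize(b,(400,400))]));q=r.get_state();print(q["wrist_force"],q["opening"],q["grasp_force"],q["tool_pos"])
```

```text
[-0.29987623  0.16081018 -1.46123327] 0.03073487031355061 44.312828601978254 [ 0.54421474 -0.2910999   0.12582415]
```

View pics/w3.png

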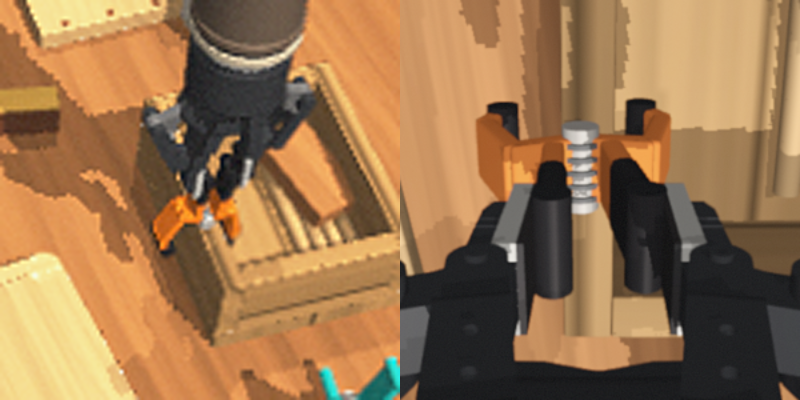

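The left half shows the clamp squeezed, with its jaws open around the wall. The right half shows both black handle tips between the pads. It's at the stop with 44 N, so I lift it straight up and carry it to the rail.

Request:
jog_arm(
  plan=[
    {"dx":0,"dy":0,"dz":-25,"yaw":0},
    {"dx":0,"dy":0,"dz":-55,"yaw":0},
    {"dx":0,"dy":0,"dz":-85,"yaw":0},
    {"dx":20,"dy":5,"dz":-115,"yaw":-1},
    {"dx":50,"dy":12,"dz":-115,"yaw":-2},
  ],
)

```text
time: 3.55
tool_pos: [0.5632, -0.2451, 0.2449]
tool_rot: [[0.077, 0.997, 0.005], [0.997, -0.077, -0.003], [-0.003, 0.005, -1.0]]
wrist_force: [-0.4, 0.3, -0.3]
opening: 0.0307
grasp_force: 44.4
```

Request:
jog_arm(
  plan=[
    {"dx":40,"dy":10,"dz":0,"yaw":0},
    {"dx":80,"dy":20,"dz":0,"yaw":0},
    {"dx":120,"dy":30,"dz":0,"yaw":0},
    {"dx":160,"dy":40,"dz":0,"yaw":0},
    {"dx":200,"dy":50,"dz":0,"yaw":0},
  ],
)

```text
time: 4.05
tool_pos: [0.6264, -0.0455, 0.2404]
tool_rot: [[0.073, 0.997, -0.002], [0.997, -0.073, -0.0], [-0.0, -0.002, -1.0]]
wrist_force: [0.7, -0.2, -1.6]
opening: 0.0308
grasp_force: 44.4
```

Request:
jog_arm(
  plan=[
    {"dx":40,"dy":8,"dz":0,"yaw":0},
    {"dx":70,"dy":14,"dz":0,"yaw":0},
    {"dx":84,"dy":17,"dz":0,"yaw":0},
    {"dx":84,"dy":17,"dz":0,"yaw":0},
    {"dx":84,"dy":17,"dz":0,"yaw":0},
  ],
)

```text
time: 4.55
tool_pos: [0.6494, 0.0337, 0.2406]
tool_rot: [[0.074, 0.997, -0.001], [0.997, -0.074, -0.001], [-0.002, -0.001, -1.0]]
wrist_force: [0.4, -0.2, -0.3]
opening: 0.0307
grasp_force: 44.4
```

Run:
```python
from h import *
import pickle
w=cam("wrist");t=cam("top");s=cam("side");pickle.dump((w,t,s),open("w4.pkl","wb"))
cv2.imwrite("pics/w4.png",w["pixels"]);q=r.get_state();print(q["wrist_force"],q["opening"],q["grasp_force"],q["tool_pos"],q["tool_rot"].round(3).tolist(),w["position"])
```

```text
[ 0.42641098 -0.70855222 -1.29180009] 0.03078235862209688 44.35779738065321 [0.64953954 0.03300879 0.24110612] [[0.076, 0.997, -0.0], [0.997, -0.076, -0.001], [-0.001, -0.0, -1.0]] [0.65512319 0.0991353  0.38192613]
```

View pics/w4.png

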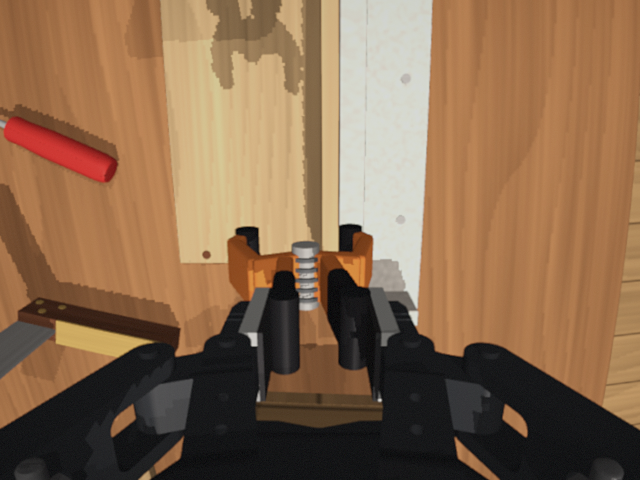

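The wrist view shows the back-board top at columns 322–340, the fence top at 340–365 and the base's right end at row 263. The held clamp's pin is at (306,275), with jaw ends at (247,238) and (350,237). I'll fit the rail lines and compare them with the jaws.

```bash
cat >> h.py <<'E'
def vline(c,u0,u1,rows,z,sg=0):
    g=cv2.GaussianBlur(cv2.cvtColor(c["pixels"],cv2.COLOR_BGR2GRAY).astype(float),(0,0),1);P=[]
    for v in rows:
        a=u0+(u1-u0)*(v-rows[0])/(rows[-1]-rows[0]); a=int(round(a));d=np.gradient(g[v])[a-6:a+7]
        d=np.abs(d) if sg==0 else d*sg
        P.append(onz(c,a-6+d.argmax(),v,z)[:2])
    P=np.array(P); 
    f=np.polyfit(P[:,1],P[:,0],1);k=abs(P[:,0]-np.polyval(f,P[:,1]))<.002;f=np.polyfit(P[k,1],P[k,0],1);return f,np.std(P[k,0]-np.polyval(f,P[k,1])),k.mean()
E
python3 - <<'E'
from h import *
import pickle
w,t,s=pickle.load(open("w4.pkl","rb"))
for v in(20,110,200): print(v,cv2.cvtColor(w["pixels"],cv2.COLOR_BGR2GRAY)[v,296:372:2].tolist())
for n,u0,u1,z in(("bb front",322,322,.08),("joint",340,340,.08),("fence back",366,363,.08),("base front",162,180,.02)):
    f,sd,k=vline(w,u0,u1,range(10,215,3) if n!="base front" else range(10,250,3),z); print(n,"x(y=.035)",np.polyval(f,.035).round(4),"slope deg",np.degrees(np.arctan(f[0])).round(2),sd.round(5),k)
q=r.get_state();p=q["tool_pos"]
print("vert line under TCP:",proj(w,[p-[0,0,d] for d in(0,.033,.073)]).round(1))
for z in(.208,.168): print("jaw/pin px at z",onz(w,306,275,z).round(4),onz(w,298.5,232,z).round(4))
print("base end",onz(w,190,263,.02),onz(w,250,263,.02))
# side view for jaws
cv2.imwrite("pics/s4.png",cv2.resize(s["pixels"][100:300,280:480],(600,600),interpolation=cv2.INTER_CUBIC))
for z in (.241,.208,.168): print(proj(s,[[p[0],p[1],z]]))
E
```

```text
20 [182, 176, 176, 163, 128, 105, 105, 105, 102, 105, 105, 106, 100, 183, 184, 182, 180, 181, 180, 181, 181, 148, 171, 212, 210, 210, 210, 209, 207, 205, 205, 205, 206, 208, 210, 197, 207, 209]
110 [189, 188, 185, 183, 135, 108, 106, 106, 107, 108, 107, 105, 98, 175, 189, 187, 185, 184, 186, 186, 185, 159, 190, 215, 215, 215, 216, 215, 214, 211, 210, 211, 213, 215, 214, 201, 216, 215]
200 [185, 188, 189, 189, 179, 132, 108, 107, 105, 104, 103, 102, 92, 165, 191, 189, 189, 189, 190, 191, 192, 131, 209, 218, 217, 216, 216, 215, 216, 217, 217, 217, 217, 216, 194, 213, 213, 216]
bb front x(y=.035) 0.6524 slope deg 3.76 0.00018 1.0
joint x(y=.035) 0.6653 slope deg 3.66 3e-05 1.0
fence back x(y=.035) 0.6823 slope deg 3.77 0.00092 1.0
base front x(y=.035) 0.5245 slope deg 4.01 0.0003 1.0
vert line under TCP: [[317.3 311.7]
 [317.7 278.9]
 [317.9 251.5]]
jaw/pin px at z [0.6446 0.0351 0.208 ] [0.6431 0.0545 0.208 ]
jaw/pin px at z [0.6422 0.0204 0.168 ] [0.6403 0.0442 0.168 ]
base end [ 0.53006807 -0.01522298  0.02      ] [ 0.58432446 -0.01907789  0.02      ]
[[374.08989124 178.0134552 ]]
[[373.05742064 186.57260509]]
[[371.83991552 196.61726364]]
```

View pics/s4.png

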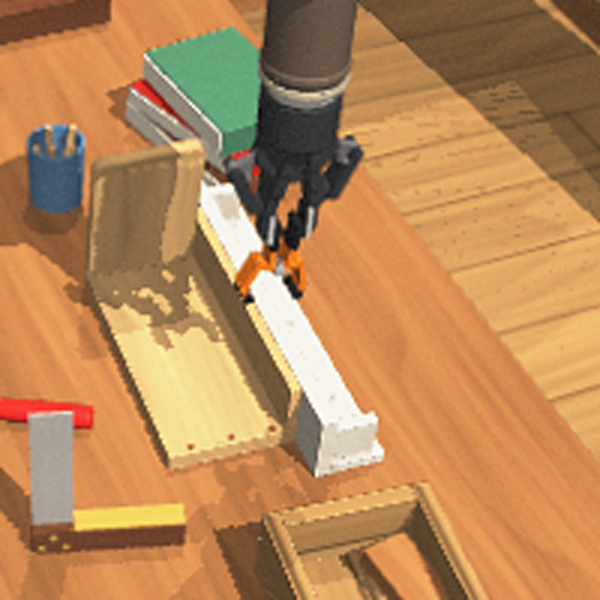

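Request:
jog_arm(
  plan=[
    {"dx":1,"dy":14,"dz":20,"yaw":-0.5},
    {"dx":2,"dy":27,"dz":45,"yaw":-0.7},
    {"dx":2,"dy":27,"dz":65,"yaw":-0.7},
    {"dx":2,"dy":27,"dz":70,"yaw":-0.7},
    {"dx":2,"dy":27,"dz":70,"yaw":-0.7},
  ],
)

```text
time: 5.2
tool_pos: [0.6761, 0.0344, 0.1706]
tool_rot: [[0.062, 0.998, -0.002], [0.998, -0.062, -0.0], [-0.001, -0.002, -1.0]]
wrist_force: [0.5, 0.6, -0.6]
opening: 0.0307
grasp_force: 44.4
```

Run:
```python
from h import *
import pickle
w=cam("wrist");s=cam("side");pickle.dump((w,s),open("w5.pkl","wb"))
q=r.get_state();p=q["tool_pos"];print(p,q["wrist_force"],q["tool_rot"].round(3)[:2,0]); x,y=[int(a) for a in proj(s,[[p[0],p[1],.12]])[0]]
a=cv2.resize(s["pixels"][y-35:y+35,x-35:x+35],(400,400),interpolation=cv2.INTER_CUBIC);b=w["pixels"][140:340,220:420]
cv2.imwrite("pics/w5.png",np.hstack([a,cv2.resize(b,(400,400),interpolation=cv2.INTER_CUBIC)]))
```

```text
[0.67718077 0.03521173 0.17254771] [ 0.36414161  0.25581835 -0.87694243] [0.061 0.998]
```

View pics/w5.png

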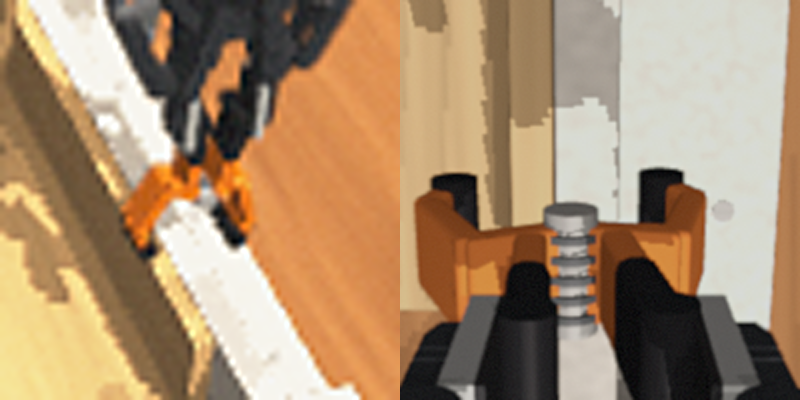

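The jaws' inner edges straddle the rail: 477 and 640 against rail edges 511 and 620 in the right half, with centres within about 1 mm once depth scale is allowed for. I lower it.

Request:
jog_arm(
  plan=[
    {"dx":0,"dy":0,"dz":10,"yaw":0},
    {"dx":0,"dy":0,"dz":18,"yaw":0},
    {"dx":0,"dy":0,"dz":24,"yaw":0},
    {"dx":0,"dy":0,"dz":24,"yaw":0},
  ],
)

```text
time: 5.7
tool_pos: [0.676, 0.0356, 0.1459]
tool_rot: [[0.06, 0.998, -0.002], [0.998, -0.06, -0.0], [-0.0, -0.002, -1.0]]
wrist_force: [0.6, -0.4, -0.2]
opening: 0.0307
grasp_force: 44.4
```

Request:
jog_arm(
  plan=[
    {"dx":0,"dy":0,"dz":8,"yaw":0},
    {"dx":0,"dy":0,"dz":16,"yaw":0},
    {"dx":0,"dy":0,"dz":24,"yaw":0},
    {"dx":0,"dy":0,"dz":26,"yaw":0},
    {"dx":0,"dy":0,"dz":26,"yaw":0},
  ],
)

```text
time: 6.2
tool_pos: [0.6765, 0.0357, 0.1207]
tool_rot: [[0.06, 0.998, -0.001], [0.998, -0.06, -0.0], [-0.0, -0.001, -1.0]]
wrist_force: [-0.1, 0.2, -1.4]
opening: 0.0307
grasp_force: 44.4
```

Run:
```python
from h import *
import pickle
w=cam("wrist");s=cam("side")
q=r.get_state();p=q["tool_pos"];print(p,q["wrist_force"],q["opening"]); x,y=[int(a) for a in proj(s,[[p[0],p[1],.09]])[0]]
a=cv2.resize(s["pixels"][y-35:y+35,x-35:x+35],(400,400),interpolation=cv2.INTER_CUBIC);b=w["pixels"][140:340,220:420]
cv2.imwrite("pics/w6.png",np.hstack([a,cv2.resize(b,(400,400),interpolation=cv2.INTER_CUBIC)]))
```

```text
[0.67687927 0.03578902 0.12133547] [-0.68469185 -0.26691699 -0.54540629] 0.030761757617789636
```

View pics/w6.png

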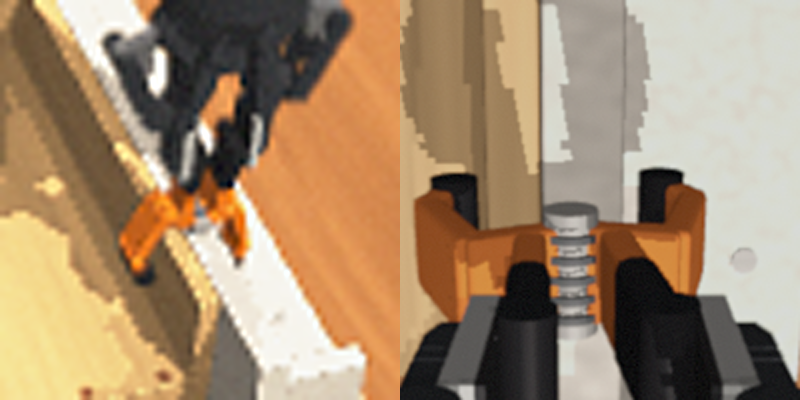

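The right half shows the rail (487–625) inside the jaws (477–640), and the left half shows the front jaw over the back board. Contact force is about zero, so I release. That was my tenth and last picture, and I'll use numbers only from here.

Request:
jog_arm(
  plan=[
    {"dx":0,"dy":0,"dz":0,"yaw":0},
    {"dx":0,"dy":0,"dz":0,"yaw":0},
    {"dx":0,"dy":0,"dz":0,"yaw":0},
    {"dx":0,"dy":0,"dz":0,"yaw":0},
  ],
  gripper=0,
)

```text
time: 6.7
tool_pos: [0.6765, 0.0358, 0.1213]
tool_rot: [[0.061, 0.998, -0.0], [0.998, -0.061, -0.0], [-0.0, -0.0, -1.0]]
wrist_force: [-1.7, 0.9, 0.4]
opening: 0.0429
grasp_force: 9.8
```

Request:
jog_arm(
  plan=[
    {"dx":0,"dy":0,"dz":0,"yaw":0},
    {"dx":0,"dy":0,"dz":0,"yaw":0},
    {"dx":0,"dy":0,"dz":0,"yaw":0},
    {"dx":0,"dy":0,"dz":0,"yaw":0},
    {"dx":0,"dy":0,"dz":0,"yaw":0},
  ],
  gripper=-1,
)

```text
time: 7.2
tool_pos: [0.677, 0.0357, 0.1214]
tool_rot: [[0.061, 0.998, 0.0], [0.998, -0.061, -0.0], [0.0, 0.0, -1.0]]
wrist_force: [-0.5, -0.2, 0.4]
opening: 0.0854
grasp_force: 0.0
```

Request:
jog_arm(
  plan=[
    {"dx":0,"dy":0,"dz":-30,"yaw":0},
    {"dx":0,"dy":0,"dz":-70,"yaw":0},
    {"dx":0,"dy":0,"dz":-115,"yaw":0},
    {"dx":-15,"dy":-25,"dz":-150,"yaw":-8},
    {"dx":-30,"dy":-50,"dz":-165,"yaw":-16},
  ],
)

```text
time: 7.7
tool_pos: [0.6259, 0.0097, 0.2901]
tool_rot: [[-0.223, 0.975, 0.005], [0.975, 0.223, 0.0], [-0.001, 0.005, -1.0]]
wrist_force: [0.6, -0.1, 0.4]
opening: 0.0852
grasp_force: 0.0
```

Run:
```python
from h import *
q=r.get_state();R=q["tool_rot"];p=q["tool_pos"];a=np.degrees(np.arctan2(R[1,0],R[0,0]));print(p,a,q["joint_pos"].round(1))
d=R.T@(np.array([.453,-.0865,.29])-p);print(d*1000,"yaw",-(163.9-a))
```

```text
[0.62593409 0.00971793 0.2900662 ] 102.91036458598198 [ 17.6  24.6 -32.7  85.4  13.6  73.7  -3.5]
[ -55.1474945  -190.0579277    -0.91114851] yaw -60.989635414018025
```

Request:
jog_arm(
  plan=[
    {"dx":-14,"dy":-40,"dz":0,"yaw":-8.5},
    {"dx":-28,"dy":-80,"dz":0,"yaw":-17},
    {"dx":-42,"dy":-120,"dz":0,"yaw":-25.5},
    {"dx":-55,"dy":-160,"dz":0,"yaw":-34},
    {"dx":-55,"dy":-190,"dz":0,"yaw":-42.5},
  ],
)

```text
time: 8.2
tool_pos: [0.4496, -0.0883, 0.2861]
tool_rot: [[-0.82, 0.573, -0.0], [0.573, 0.82, -0.001], [-0.0, -0.001, -1.0]]
wrist_force: [0.0, -0.4, 0.5]
opening: 0.0852
grasp_force: 0.0
```

Request:
jog_arm(
  plan=[
    {"dx":0,"dy":0,"dz":0,"yaw":-8.5},
    {"dx":0,"dy":0,"dz":0,"yaw":-17},
    {"dx":0,"dy":0,"dz":0,"yaw":-18.5},
    {"dx":0,"dy":0,"dz":0,"yaw":-18.5},
  ],
)

```text
time: 8.6
tool_pos: [0.4515, -0.0861, 0.2863]
tool_rot: [[-0.958, 0.288, 0.0], [0.288, 0.958, -0.0], [-0.0, -0.0, -1.0]]
wrist_force: [-0.8, -0.1, -1.0]
opening: 0.0854
grasp_force: 0.0
```

```bash
cat > sq.py <<'E'
from h import *
import pickle,sys
w=cam("wrist");pickle.dump(w,open(sys.argv[1],"wb"))
q=r.get_state();R=q["tool_rot"];p=q["tool_pos"];print("tcp",p.round(4),"yaw",np.degrees(np.arctan2(R[1,0],R[0,0])).round(2),q["joint_pos"].round(1),q["wrist_force"].round(1))
m=cv2.inRange(cv2.cvtColor(w["pixels"],cv2.COLOR_BGR2HSV),(20,120,120),(32,255,255))
n,l,st,ce=cv2.connectedComponentsWithStats(m);k=1+st[1:,4].argmax();b=rect((l==k).astype(np.uint8));print(st[k],b.round(1).tolist())
P=np.array([onz(w,*x,.035)[:2] for x in b]);print(P.round(4).tolist())
C=P.mean(0);e=[P[1]-P[0],P[2]-P[1]];e.sort(key=np.linalg.norm);u=e[1]/np.linalg.norm(e[1]);u*=-np.sign(u[0])
print("len",[np.linalg.norm(x).round(4) for x in e],"dir",np.degrees(np.arctan2(u[1],u[0])).round(2),"ctr",C.round(4),"far end",(C-u*np.linalg.norm(e[1])/2).round(4))
E
python3 sq.py w7.pkl
```

```text
tcp [ 0.4516 -0.086   0.2863] yaw 163.21 [ 43.7   8.1 -42.5 106.7   5.9  67.4  72.4] [ 0.9 -0.7 -0.5]
[ 307  129   27  117 2904] [[307.0, 129.0], [333.0, 129.0], [333.0, 245.0], [307.0, 245.0]]
[[0.3915, -0.0802], [0.3982, -0.058], [0.5019, -0.0883], [0.4947, -0.1121]]
len [np.float64(0.0233), np.float64(0.108)] dir 163.69 ctr [ 0.4466 -0.0846] far end [ 0.4984 -0.0998]
```

Request:
jog_arm(
  plan=[
    {"dx":-12,"dy":0,"dz":40,"yaw":-0.4},
    {"dx":-12,"dy":0,"dz":85,"yaw":-0.4},
    {"dx":-12,"dy":0,"dz":125,"yaw":-0.4},
    {"dx":-12,"dy":0,"dz":136,"yaw":-0.4},
    {"dx":-12,"dy":0,"dz":136,"yaw":-0.4},
  ],
)

```text
time: 9.15
tool_pos: [0.4623, -0.089, 0.1492]
tool_rot: [[-0.96, 0.28, -0.003], [0.28, 0.96, 0.001], [0.003, 0.0, -1.0]]
wrist_force: [0.0, -0.5, 0.2]
opening: 0.0857
grasp_force: 0.0
```

```bash
python3 sq.py w8.pkl
python3 - <<'E'
from h import *
import pickle
a,b=(pickle.load(open(f"w{i}.pkl","rb")) for i in(7,8))
C=[]
for w in(a,b):
    m=cv2.inRange(cv2.cvtColor(w["pixels"],cv2.COLOR_BGR2HSV),(20,120,120),(32,255,255));n,l,st,ce=cv2.connectedComponentsWithStats(m);k=1+st[1:,4].argmax();x=rect((l==k).astype(np.uint8));x=x[x[:,1].argsort()];C.append((x[:2].mean(0),x[2:].mean(0)))
for i in(0,1): print(tri(a,C[0][i],b,C[1][i]))
E
```

```text
tcp [ 0.4634 -0.0891  0.1508] yaw 163.77 [ 38.8  18.9 -40.3 115.3  15.5  51.2  63.9] [0.3 0.6 0.3]
[ 301  114   42  175 6612] [[301.0, 114.0], [342.0, 114.0], [342.0, 288.0], [301.0, 288.0]]
[[0.3918, -0.0801], [0.3984, -0.0573], [0.5019, -0.086], [0.4946, -0.1111]]
len [np.float64(0.0237), np.float64(0.1074)] dir 164.51 ctr [ 0.4467 -0.0836] far end [ 0.4984 -0.098 ]
(array([ 0.39499683, -0.06889015,  0.03432305]), np.float64(0.0004924311649450514))
(array([ 0.49942793, -0.09970075,  0.03148051]), np.float64(0.001586862770730838))
```

Request:
jog_arm(
  plan=[
    {"dx":0,"dy":0,"dz":40,"yaw":0},
    {"dx":0,"dy":0,"dz":80,"yaw":0},
    {"dx":0,"dy":0,"dz":110,"yaw":0},
    {"dx":0,"dy":0,"dz":132,"yaw":0},
    {"dx":0,"dy":0,"dz":140,"yaw":0},
  ],
)

```text
time: 9.7
tool_pos: [0.4639, -0.0898, 0.0103]
tool_rot: [[-0.96, 0.28, 0.001], [0.28, 0.96, -0.001], [-0.001, -0.0, -1.0]]
wrist_force: [0.4, 0.4, 0.2]
opening: 0.0853
grasp_force: 0.0
```

Request:
jog_arm(
  plan=[
    {"dx":0,"dy":0,"dz":0,"yaw":0},
    {"dx":0,"dy":0,"dz":0,"yaw":0},
    {"dx":0,"dy":0,"dz":0,"yaw":0},
    {"dx":0,"dy":0,"dz":0,"yaw":0},
    {"dx":0,"dy":0,"dz":0,"yaw":0},
  ],
  gripper=1,
)

```text
time: 10.2
tool_pos: [0.464, -0.0896, 0.0115]
tool_rot: [[-0.96, 0.28, 0.002], [0.28, 0.96, -0.001], [-0.002, 0.0, -1.0]]
wrist_force: [-0.5, 0.8, 10.6]
opening: 0.0229
grasp_force: 59.0
```

Request:
jog_arm(
  plan=[
    {"dx":0,"dy":0,"dz":0,"yaw":0},
    {"dx":0,"dy":0,"dz":0,"yaw":0},
    {"dx":0,"dy":0,"dz":0,"yaw":0},
  ],
)

```text
time: 10.5
tool_pos: [0.464, -0.0896, 0.0115]
tool_rot: [[-0.96, 0.279, 0.002], [0.279, 0.96, -0.001], [-0.002, -0.0, -1.0]]
wrist_force: [-1.4, 1.0, 9.1]
opening: 0.0231
grasp_force: 59.0
```

Request:
jog_arm(
  plan=[
    {"dx":0,"dy":0,"dz":-20,"yaw":0},
    {"dx":0,"dy":0,"dz":-60,"yaw":0},
    {"dx":0,"dy":0,"dz":-100,"yaw":0},
    {"dx":-8,"dy":20,"dz":-100,"yaw":7.5},
    {"dx":-16,"dy":40,"dz":-100,"yaw":15},
  ],
)

```text
time: 11.0
tool_pos: [0.4903, -0.0568, 0.1119]
tool_rot: [[-0.851, 0.525, 0.003], [0.525, 0.851, -0.001], [-0.003, 0.0, -1.0]]
wrist_force: [1.0, 0.1, -2.8]
opening: 0.0229
grasp_force: 59.4
```

```bash
cat > to.py <<'E'
from h import *
import sys
x,y,z,a=map(float,sys.argv[1:])
q=r.get_state();R=q["tool_rot"];p=q["tool_pos"];b=np.degrees(np.arctan2(R[1,0],R[0,0]))
print(p.round(4),b.round(2),"F",q["wrist_force"].round(1),"M",q["moment"].round(2),q["opening"],"d",(R.T@(np.array([x,y,z])-p)*1000).round(1),"yaw",round(b-a,2))
E
python3 to.py .598 .076 .11 86.3
```

```text
[ 0.4903 -0.0568  0.1119] 148.32 F [ 1.   0.1 -2.8] M [-0.1  -0.15  0.02] 0.022933594703033185 d [-21.9 169.5   2.1] yaw 62.02
```

Request:
jog_arm(
  plan=[
    {"dx":-3,"dy":22,"dz":0,"yaw":8},
    {"dx":-6,"dy":44,"dz":0,"yaw":16},
    {"dx":-9,"dy":66,"dz":0,"yaw":24},
    {"dx":-12,"dy":88,"dz":0,"yaw":32},
    {"dx":-15,"dy":110,"dz":0,"yaw":40},
  ],
)

```text
time: 11.5
tool_pos: [0.5595, 0.0313, 0.1103]
tool_rot: [[-0.317, 0.949, -0.0], [0.949, 0.317, -0.0], [-0.0, -0.0, -1.0]]
wrist_force: [0.7, -0.1, -2.2]
opening: 0.0227
grasp_force: 59.4
```

```bash
python3 to.py .598 .076 .11 86.3
```

```text
[0.5595 0.0313 0.1103] 108.47 F [ 0.7 -0.1 -2.2] M [-0.2  -0.02 -0.01] 0.022739298270369915 d [30.2 50.7  0.2] yaw 22.17
```

Request:
jog_arm(
  plan=[
    {"dx":10,"dy":17,"dz":0,"yaw":7.5},
    {"dx":20,"dy":34,"dz":0,"yaw":15},
    {"dx":30,"dy":50,"dz":0,"yaw":22},
    {"dx":30,"dy":50,"dz":0,"yaw":22},
    {"dx":30,"dy":50,"dz":0,"yaw":22},
  ],
)

```text
time: 12.0
tool_pos: [0.5964, 0.0754, 0.11]
tool_rot: [[0.053, 0.999, -0.001], [0.999, -0.053, -0.0], [-0.001, -0.001, -1.0]]
wrist_force: [0.1, -0.5, -2.9]
opening: 0.023
grasp_force: 59.5
```

```bash
python3 to.py .5998 .1051 .034 86.3
python3 - <<'E'
from h import *
import pickle
w=cam("wrist");t=cam("top");s=cam("side");pickle.dump((w,t,s),open("w9.pkl","wb"))
t0=pickle.load(open("c0.pkl","rb"))["top"]
# rack motion check vs start: match patch of end panel / base left in top view (panel at 185-200,140-200)
for n,(x,y,a,b) in dict(panel=(178,132,30,75),base=(205,165,40,42),fence=(165,122,40,30)).items():
    sub=t0["pixels"][y:y+b,x:x+a];res=cv2.matchTemplate(t["pixels"][y-6:y+b+6,x-6:x+a+6],sub,cv2.TM_CCOEFF_NORMED);_,mx,_,l=cv2.minMaxLoc(res);print(n,mx,l[0]-6,l[1]-6)
# clamp in side & top: orange centroid
q=[]
for c in(t,s):
    u,v=proj(c,[[.667,.036,.09]])[0].astype(int);z,_=rng(c["pixels"],(5,190,110),(16,255,255),(u-25,v-25,u+25,v+25));yx=np.argwhere(z);print("orange",len(yx),yx.mean(0)[::-1] if len(yx) else None,(u,v));q.append(yx.mean(0)[::-1])
print(tri(t,q[0],s,q[1]))
# brass in wrist
m=cv2.inRange(cv2.cvtColor(w["pixels"],cv2.COLOR_BGR2HSV),(20,120,120),(32,255,255))
n,l,st,ce=cv2.connectedComponentsWithStats(m)
for k in range(1,n):
    if st[k,4]>300:print(st[k].tolist(),ce[k].round())
# predicted points in wrist: heel top, corner, base edge
print(proj(w,[[.6100,.2638,.02],[.6100,.2638,.201]]).round(0).tolist())
E
```

```text
[0.5964 0.0754 0.11  ] 86.95 F [ 0.1 -0.5 -2.9] M [-0.17  0.06 -0.03] 0.02300193624266785 d [29.9  1.9 76. ] yaw 0.65
panel 0.899458110332489 0 0
base 0.17875617742538452 2 6
fence 0.9990008473396301 0 0
orange 0 None (np.int64(283), np.int64(149))
orange 127 [372.99212598 214.54330709] (np.int64(374), np.int64(213))
 ** On entry to DLASCL parameter number  4 had an illegal value
 ** On entry to DLASCL parameter number  4 had an illegal value
 ** On entry to DLASCL parameter number  4 had an illegal value
 ** On entry to DLASCL parameter number  4 had an illegal value
 ** On entry to DLASCL parameter number  5 had an illegal value
 ** On entry to DLASCL parameter number  4 had an illegal value<stdin>:11: RuntimeWarning: Mean of empty slice.
  ret = um.true_divide(
Traceback (most recent call last):
  File "h.py", line 16, in tri
    s=np.linalg.lstsq(np.stack([w1,-w2],1),o2-o1,rcond=None)[0]
      ~~~~~~~~~~~~~~~^^^^^^^^^^^^^^^^^^^^^^^^^^^^^^^^^^^^^^^
numpy.linalg.LinAlgError: SVD did not converge in Linear Least Squares
```

The clamp sits where expected in the side view (373,214), and the panel and fence haven't moved. I'll lower the square towards the base, about 45 mm short of the corner.

Request:
jog_arm(
  plan=[
    {"dx":15,"dy":2,"dz":25,"yaw":0.6},
    {"dx":30,"dy":2,"dz":50,"yaw":0.6},
    {"dx":30,"dy":2,"dz":66,"yaw":0.6},
    {"dx":30,"dy":2,"dz":71,"yaw":0.6},
    {"dx":30,"dy":2,"dz":71,"yaw":0.6},
  ],
)

```text
time: 12.65
tool_pos: [0.6002, 0.1035, 0.0386]
tool_rot: [[0.067, 0.998, -0.002], [0.998, -0.067, -0.001], [-0.001, -0.001, -1.0]]
wrist_force: [0.3, -0.4, -2.5]
opening: 0.0229
grasp_force: 59.4
```

Request:
jog_arm(
  plan=[
    {"dx":0,"dy":0,"dz":3,"yaw":0},
    {"dx":0,"dy":0,"dz":6,"yaw":0},
    {"dx":0,"dy":0,"dz":8,"yaw":0},
    {"dx":0,"dy":0,"dz":8,"yaw":0},
  ],
)

```text
time: 13.05
tool_pos: [0.6011, 0.1048, 0.0317]
tool_rot: [[0.067, 0.998, 0.001], [0.998, -0.067, -0.0], [-0.0, 0.001, -1.0]]
wrist_force: [0.5, -0.7, -2.1]
opening: 0.0229
grasp_force: 59.6
```

Request:
jog_arm(
  plan=[
    {"dx":0,"dy":0,"dz":2,"yaw":0},
    {"dx":0,"dy":0,"dz":3,"yaw":0},
    {"dx":0,"dy":0,"dz":3,"yaw":0},
  ],
)

```text
time: 13.35
tool_pos: [0.6011, 0.1049, 0.0315]
tool_rot: [[0.067, 0.998, 0.002], [0.998, -0.067, -0.001], [-0.001, 0.002, -1.0]]
wrist_force: [-8.5, -3.2, 25.7]
opening: 0.023
grasp_force: 63.3
```

Request:
jog_arm(
  plan=[
    {"dx":0,"dy":0,"dz":-2.2,"yaw":0},
    {"dx":5,"dy":0,"dz":-2.2,"yaw":0},
    {"dx":10,"dy":0,"dz":-2.2,"yaw":0},
    {"dx":15,"dy":0,"dz":-2.2,"yaw":0},
    {"dx":15,"dy":0,"dz":-2.2,"yaw":0},
  ],
)

```text
time: 13.85
tool_pos: [0.6031, 0.1187, 0.0316]
tool_rot: [[0.067, 0.998, 0.002], [0.998, -0.067, -0.002], [-0.002, 0.002, -1.0]]
wrist_force: [-0.9, -5.8, 8.9]
opening: 0.0229
grasp_force: 61.1
```

```bash
python3 to.py .6 .1051 .034 86.3
```

```text
[0.6031 0.1187 0.0316] 86.13 F [-0.9 -5.8  8.9] M [-1.13  0.18 -0.08] 0.022942101336924137 d [-13.8  -2.1  -2.4] yaw -0.17
```

Request:
jog_arm(
  plan=[
    {"dx":4,"dy":0,"dz":-0.4,"yaw":0},
    {"dx":8,"dy":0,"dz":-0.4,"yaw":0},
    {"dx":12,"dy":0,"dz":-0.4,"yaw":0},
    {"dx":12,"dy":0,"dz":-0.4,"yaw":0},
  ],
)

```text
time: 14.25
tool_pos: [0.6036, 0.1308, 0.0316]
tool_rot: [[0.067, 0.998, 0.002], [0.998, -0.067, -0.002], [-0.002, 0.002, -1.0]]
wrist_force: [0.2, -5.6, 6.3]
opening: 0.0228
grasp_force: 60.7
```

Request:
jog_arm(
  plan=[
    {"dx":3,"dy":0,"dz":0,"yaw":0},
    {"dx":6,"dy":0,"dz":0,"yaw":0},
    {"dx":9,"dy":0,"dz":0,"yaw":0},
    {"dx":9,"dy":0,"dz":0,"yaw":0},
  ],
)

```text
time: 14.65
tool_pos: [0.6042, 0.1392, 0.0316]
tool_rot: [[0.068, 0.998, 0.002], [0.998, -0.068, -0.002], [-0.002, 0.002, -1.0]]
wrist_force: [-0.3, -6.8, 6.7]
opening: 0.0228
grasp_force: 60.8
```

```bash
python3 to.py .6 .15 .034 86.3
```

```text
[0.6042 0.1392 0.0316] 86.11 F [-0.3 -6.8  6.7] M [-1.27  0.14  0.01] 0.022759381008272295 d [10.5 -4.9 -2.4] yaw -0.19
```

Request:
jog_arm(
  plan=[
    {"dx":2,"dy":0,"dz":1,"yaw":0},
    {"dx":4,"dy":0,"dz":1,"yaw":0},
    {"dx":6,"dy":0,"dz":1,"yaw":0},
    {"dx":6,"dy":0,"dz":1,"yaw":0},
  ],
)

```text
time: 15.05
tool_pos: [0.6048, 0.1417, 0.0316]
tool_rot: [[0.07, 0.998, 0.001], [0.998, -0.07, -0.006], [-0.006, 0.002, -1.0]]
wrist_force: [-3.2, -15.1, 17.8]
opening: 0.023
grasp_force: 62.2
```

Request:
jog_arm(
  plan=[
    {"dx":1.5,"dy":0,"dz":0,"yaw":0},
    {"dx":3,"dy":0,"dz":0,"yaw":0},
    {"dx":3,"dy":0,"dz":0,"yaw":0},
  ],
)

```text
time: 15.35
tool_pos: [0.6053, 0.1447, 0.0316]
tool_rot: [[0.07, 0.998, 0.002], [0.998, -0.07, -0.006], [-0.006, 0.002, -1.0]]
wrist_force: [-2.8, -14.2, 17.2]
opening: 0.023
grasp_force: 62.1
```

Request:
jog_arm(
  plan=[
    {"dx":1,"dy":0,"dz":0,"yaw":0},
    {"dx":1.5,"dy":0,"dz":0,"yaw":0},
    {"dx":1.5,"dy":0,"dz":0,"yaw":0},
  ],
)

```text
time: 15.65
tool_pos: [0.6055, 0.1459, 0.0316]
tool_rot: [[0.07, 0.998, 0.002], [0.998, -0.07, -0.006], [-0.006, 0.002, -1.0]]
wrist_force: [-2.9, -14.9, 17.1]
opening: 0.0231
grasp_force: 62.0
```

```bash
cat > chk.py <<'E'
from h import *
import pickle
c0=pickle.load(open("c0.pkl","rb"))
for cn,boxes in dict(top=dict(baseR=(285,190,30,28),baseFL=(180,190,32,22)),side=dict(baseR=(318,236,34,22),baseFL=(303,180,22,22),fence=(370,225,36,32))).items():
    t=cam(cn)["pixels"];t0=c0[cn]["pixels"]
    for n,(x,y,a,b) in boxes.items():
        f=lambda i:cv2.resize(i,None,fx=4,fy=4,interpolation=cv2.INTER_CUBIC)
        res=cv2.matchTemplate(f(t[y-5:y+b+5,x-5:x+a+5]),f(t0[y:y+b,x:x+a]),cv2.TM_CCOEFF_NORMED);_,mx,_,l=cv2.minMaxLoc(res);print(cn,n,round(mx,3),l[0]/4-5,l[1]/4-5)
q=r.get_state();print(q["tool_pos"].round(4),q["wrist_force"].round(1),q["moment"].round(2))
E
python3 chk.py
python3 - <<'E'
from h import *
import pickle
c=pickle.load(open("c0.pkl","rb"))
for n in("side","top"):print(n,proj(c[n],[[.52,-.0155,.02],[.522,.0,.02]]).round(1).tolist())
E
```

```text
top baseR 0.54 3.5 -5.0
top baseFL 0.838 1.0 -1.0
side baseR 0.955 0.0 0.0
side baseFL 0.506 0.0 0.25
side fence 0.998 0.0 0.0
[0.6054 0.1459 0.0315] [ -3.5 -15.2  16.6] [-3.02  0.56  0.21]
side [[336.2, 252.3], [334.9, 248.6]]
top [[303.2, 211.5], [297.3, 210.7]]
```

Request:
jog_arm(
  plan=[
    {"dx":1,"dy":0,"dz":-0.4,"yaw":0},
    {"dx":2,"dy":0,"dz":-0.4,"yaw":0},
    {"dx":2,"dy":0,"dz":-0.4,"yaw":0},
  ],
)

```text
time: 16.05
tool_pos: [0.6055, 0.1495, 0.0316]
tool_rot: [[0.069, 0.998, 0.002], [0.998, -0.069, -0.005], [-0.004, 0.002, -1.0]]
wrist_force: [-0.9, -10.8, 13.0]
opening: 0.0229
grasp_force: 61.5
```

Request:
jog_arm(
  plan=[
    {"dx":1,"dy":0,"dz":0,"yaw":0},
    {"dx":1.5,"dy":0,"dz":0,"yaw":0},
    {"dx":1.5,"dy":0,"dz":0,"yaw":0},
  ],
)

```text
time: 16.35
tool_pos: [0.6056, 0.1507, 0.0316]
tool_rot: [[0.069, 0.998, 0.002], [0.998, -0.069, -0.005], [-0.005, 0.002, -1.0]]
wrist_force: [-1.9, -11.8, 12.3]
opening: 0.023
grasp_force: 61.6
```

Request:
jog_arm(
  plan=[
    {"dx":1,"dy":0,"dz":0,"yaw":0},
    {"dx":1.5,"dy":0,"dz":0,"yaw":0},
    {"dx":1.5,"dy":0,"dz":0,"yaw":0},
  ],
)

```text
time: 16.65
tool_pos: [0.6057, 0.1512, 0.0316]
tool_rot: [[0.07, 0.998, 0.002], [0.998, -0.07, -0.006], [-0.006, 0.002, -1.0]]
wrist_force: [-2.4, -14.9, 14.6]
opening: 0.0225
grasp_force: 61.6
```

```bash
python3 chk.py
python3 - <<'E'
from h import *
import pickle
t=cam("top");t0=pickle.load(open("c0.pkl","rb"))["top"]
c=np.array([.6014,.1301]);X=np.array([.998,-.0645]);Y=np.array([.0645,.998])
for rx in(-.05,-.04,-.03,.03,.045):
    ro=lambda y,z:[*(c+rx*X+y*Y),z]
    P=proj(t,[ro(.134,.201),ro(.150,.201),ro(.134,.02)]);u,v=P[0]
    print(rx,"pred",P.round(1).tolist())
    for n,k in(("start",t0),("now",t)):
        print(n,cv2.cvtColor(k["pixels"],cv2.COLOR_BGR2GRAY)[int(round(v)),int(u)-18:int(u)+28].tolist(), int(u)-18)
E
```

```text
top baseR 0.554 1.25 -5.0
top baseFL 0.848 1.0 -1.0
side baseR 0.955 0.0 0.0
side baseFL 0.498 -0.25 0.25
side fence 0.998 0.0 0.0
[0.6057 0.1512 0.0316] [ -1.2 -14.5  14.9] [-2.82  0.41  0.16]
-0.05 pred [[177.0, 177.2], [169.8, 176.6], [196.6, 195.8]]
start [106, 105, 106, 105, 107, 104, 105, 103, 106, 105, 104, 105, 105, 107, 109, 107, 108, 106, 108, 108, 106, 108, 118, 150, 177, 188, 193, 193, 191, 182, 153, 122, 113, 111, 110, 111, 114, 112, 112, 115, 128, 149, 165, 170, 170, 171] 158
now [118, 121, 117, 116, 117, 117, 119, 116, 118, 116, 116, 120, 126, 142, 152, 156, 157, 157, 150, 129, 104, 85, 82, 84, 82, 84, 82, 80, 81, 80, 77, 83, 83, 80, 85, 86, 82, 81, 77, 71, 69, 68, 67, 66, 70, 75] 158
-0.04 pred [[177.5, 172.9], [170.3, 172.4], [197.0, 192.1]]
start [113, 114, 105, 103, 96, 98, 100, 98, 100, 97, 98, 98, 98, 100, 102, 101, 98, 101, 98, 97, 101, 102, 124, 160, 185, 192, 193, 192, 185, 165, 142, 121, 113, 111, 113, 113, 114, 115, 118, 119, 140, 159, 166, 168, 170, 169] 159
now [107, 107, 107, 104, 107, 105, 108, 105, 106, 106, 105, 108, 123, 147, 156, 156, 158, 153, 140, 
[... 972 characters left out ...]
 188, 195, 202, 206, 206, 197, 200, 204, 205, 206, 198, 181, 152, 134, 122, 102, 84, 70, 69, 74, 101, 119, 130, 126, 112, 90, 79, 78, 78, 83, 82, 85, 87, 86, 84, 88, 89, 88] 162
0.045 pred [[181.6, 136.9], [174.5, 136.4], [200.4, 161.2]]
start [127, 151, 194, 200, 201, 200, 197, 200, 209, 216, 218, 218, 216, 202, 192, 186, 181, 182, 185, 194, 198, 197, 192, 186, 183, 179, 178, 179, 177, 174, 179, 201, 212, 217, 217, 218, 218, 218, 216, 217, 218, 218, 218, 216, 217, 217] 163
now [138, 168, 211, 219, 218, 219, 216, 217, 227, 234, 236, 234, 226, 210, 198, 196, 194, 191, 176, 132, 83, 65, 76, 92, 114, 123, 125, 128, 130, 128, 129, 125, 108, 89, 84, 82, 83, 82, 86, 87, 88, 92, 91, 93, 96, 99] 163
```

Request:
jog_arm(
  plan=[
    {"dx":0.5,"dy":0,"dz":0.4,"yaw":0},
    {"dx":1,"dy":0,"dz":0.4,"yaw":0},
    {"dx":1,"dy":0,"dz":0.4,"yaw":0},
  ],
)

```text
time: 17.1
tool_pos: [0.6057, 0.1512, 0.0316]
tool_rot: [[0.07, 0.998, 0.001], [0.997, -0.07, -0.007], [-0.007, 0.002, -1.0]]
wrist_force: [-4.1, -16.9, 18.9]
opening: 0.0229
grasp_force: 62.3
```

```bash
cat > pan.py <<'E'
from h import *
c=np.array([.6014,.1301]);X=np.array([.998,-.0645]);Y=np.array([.0645,.998])
t=cam("top");g=cv2.GaussianBlur(cv2.cvtColor(t["pixels"],cv2.COLOR_BGR2GRAY).astype(float),(0,0),.8);E=[]
for rx in np.arange(-.055,-.02,.004):
    u,v=proj(t,[[*(c+rx*X+.134*Y),.201]])[0];d=np.gradient(g[int(round(v))])[int(u)-8:int(u)+9];k=d.argmin()
    k=np.clip(k,1,15);o=(d[k-1]-d[k+1])/(2*(d[k-1]-2*d[k]+d[k+1]))
    p=onz(t,int(u)-8+k+o,v,.201)[:2];E.append(np.dot(p-c,Y))
print("panel top inner edge rack y",np.median(E).round(4),np.std(E).round(4))
q=r.get_state();print(q["tool_pos"].round(4),"rackxy TCP",np.dot(q["tool_pos"][:2]-c,X).round(4),np.dot(q["tool_pos"][:2]-c,Y).round(4),q["wrist_force"].round(1),q["moment"].round(2))
E
python3 pan.py; python3 chk.py|grep side
```

```text
panel top inner edge rack y 0.1334 0.0004
[0.6056 0.1512 0.0316] rackxy TCP 0.0029 0.0213 [ -4.2 -17.7  18.2] [-3.33  0.79  0.15]
side baseR 0.955 0.0 0.0
side baseFL 0.496 -0.25 0.25
side fence 0.998 0.0 0.0
```

Request:
jog_arm(
  plan=[
    {"dx":0,"dy":0,"dz":0,"yaw":0},
    {"dx":0,"dy":0,"dz":0,"yaw":0},
    {"dx":0,"dy":0,"dz":0,"yaw":0},
    {"dx":0,"dy":0,"dz":0,"yaw":0},
    {"dx":0,"dy":0,"dz":0,"yaw":0},
  ],
)

```text
time: 17.75
tool_pos: [0.6056, 0.1512, 0.0316]
tool_rot: [[0.07, 0.998, 0.001], [0.997, -0.07, -0.007], [-0.007, 0.002, -1.0]]
wrist_force: [-4.1, -16.8, 18.5]
opening: 0.023
grasp_force: 62.2
```

```bash
python3 pan.py; python3 chk.py|grep side
python3 - <<'E'
from h import *
s=cam("side");z,_=rng(s["pixels"],(5,190,110),(16,255,255),(349,188,399,238));yx=np.argwhere(z);print("orange",len(yx),yx.mean(0)[::-1])
E
```

```text
panel top inner edge rack y 0.1335 0.0003
[0.6057 0.1512 0.0316] rackxy TCP 0.0029 0.0213 [ -4.1 -18.1  19.2] [-3.33  0.82  0.22]
side baseR 0.955 0.0 0.0
side baseFL 0.501 -0.25 0.25
side fence 0.998 0.0 0.0
orange 128 [372.8828125 214.6015625]
```

The pose is steady: the heel is firm in the corner, the panel reads upright, and the rack and clamp haven't moved. I'm handing in.

```bash
python3 -c "
from bench import r
print(r.hand_in())"
```

```text
the job is handed in; nothing more can be done
None
```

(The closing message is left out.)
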